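# Tip the carton down onto its taped spot

### The arm

A 6-joint arm with a two-finger parallel gripper is mounted at the origin on a cart in front of the work surface, level with it; the furniture and walls round the work are solid. World frame = base frame: x ahead of the robot, y to its left, z up, the work surface at z = 0. Lengths are in m, angles in rad, forces in N, time in s.
With the tool pointing down it reaches from about 0.325 to 0.775 m from the base axis. Payload 5.5 kg.
Tool frame: the origin (TCP) lies midway between the tips of the shut fingers; the grasp point (between the pads) lies grasp_offset behind it (grasp_offset is the distance from the TCP to the grasp point, in m); z points along the fingers, y is the direction in which the jaws open and shut (so a half turn about z gives the same grasp; the last joint's range is limited). The gripper opens to 88 mm and grips with 3 to 60 N. Pads are 20 mm wide; open, the fingers measure 115 mm over their backs; the gripper's body (75 mm by 178 mm) begins 61 mm behind the grasp point.
Start: joints at [1.08, 0.091, 1.231, -0, 1.82, -0.057], TCP at [0.252, 0.544, 0.183] pointing down, gripper open.
Joint ranges: [-2.87, 2.87], [-0.86, 2.18], [0.17, 2.46], [-1.51, 4.65], [0.06, 2.69], [-2.65, 2.65]. Speed limits (rad/s): [2.57, 2.57, 3.01, 3.14, 3.14, 3.14].

### API

Orientations are given as [roll, pitch, yaw] about the fixed x, y, z axes, in that order (R = Rz(yaw) Ry(pitch) Rx(roll)).
In Python, from plant import get_obs, capture, camera_info, finish_job, grasp_offset gives the robot as it stands. The module is installed in compiled form; this text tells all that it offers.
- The arm moves only by the tool arm_command, never from a script. Its arguments are lists of equal length, an entry for each row: "delta_pos": the shift along the tool's x, y, z in mm, a list of three; "roll": the turn about the tool's z in rad. A call has exactly 10 rows; each row is the pose to reach, as a shift and turn from the pose commanded when the call began, along the tool's axes at that moment; what a row does not reach only later rows make up. A row lasts 1/10 s, in which the tool goes at most 50 mm and 8.59 degrees, less where a joint would pass 70% of its speed; a pose out of reach is approached as far as the arm can. A call with a gripper value outside its range is refused whole. "grip" is the opening, from -1 (shut) to 1 (fully open), set as the call begins (left out, the last holds). The fingers move at their own pace and stop on an object; the grip force is fixed at half the most. Time passes only in rows, so rows that repeat a pose let the fingers close, or fill a call up. It gives the time, the measured TCP pose, the force and the opening at its end, in the units of the state.
- get_obs(): the state, without advancing time (a new reading comes with each control period).
- capture(name): name is "scene" or "top"; returns (picture, depth): 384x512x3 uint8, red, green, blue; 384x512 float32, m along the optical axis (not along the pixel's ray), 0 where there is no reading.
- camera_info(name): a dict with "K" (3x3 intrinsics, pixels), "position" and "orientation" of the camera in the world. Camera axes: x right, y down, z forward; pixel columns grow to the right and rows downward; lengths in m; the calibration is good to about 2 mm. A picture is of the moment at which its call begins. camera_info takes no time and is no camera call.
- finish_job(): hands the job in, once; it reports no verdict.
The state is a dict: "clock": time; "q": joint angles; "qvel": joint speeds; "joint_efforts": joint torques, N m; "position": TCP position; "tool_rot": TCP orientation; "force": force on the tool from outside, world axes, zero at the start; "torque": the same for the moment, N m; "grip_width": opening from 0.0 (shut) to 1.0 (fully open).
Only numpy, scipy, OpenCV 4.12 (cv2) and the standard library are available. Lean on these libraries where they do the work, as an engineer would, in place of code of your own. Each camera call takes 0.05 s, during which the arm holds its last target.

### The job

The cardboard carton stands on end with its foot over one short side of a rectangle of masking tape on the table. With the fingertips push it over, high up on the broad face turned away from the rectangle so that it topples and lies flat on a broad face inside the tape rectangle, ready to be opened; nudge it afterwards if it does not lie inside. Do not lift or carry it, and leave the food tub, the spice jar and the steel cup where they stand.

Things in the scene. Friction and masses are not known exactly. Their poses are not given: they have to be found in the camera images.
- carton: plain brown carton, blank paper label on both broad faces, 44 thick x 90 wide x 170 tall, 0.18 to 0.35 kg. Origin: centre of its foot end. x: thickness (broad faces at -22 and +22 mm), y: width, z: foot to top. It falls by itself once leaned about 15 degrees. The tape rectangle lies on its +x or its -x side, differing between starts; the food tub is on the other side
- carton_center (a point): middle of the carton, 85 mm from its foot
- carton_foot_a (a point): middle of the carton's thickness at its foot, y = +45 mm edge
- carton_foot_b (a point): middle of the carton's thickness at its foot, y = -45 mm edge
- carton_top_a (a point): middle of the carton's thickness at its top, y = +45 mm edge, 170 mm from the foot
- carton_top_b (a point): middle of the carton's thickness at its top, y = -45 mm edge, 170 mm from the foot
- spot: rectangle of beige masking tape stuck flat on the table, too thin to matter. Inside the tape 210 mm along its x, 125 mm along its y; tape 20 mm wide. Origin: its centre at table height, z up. Its x runs within 3 degrees, either way round, along the carton's x. The standing carton straddles one short side: its face on that side is 6 to 22 mm past the tape's inner edge
- rice_tub: white lidded food tub, 103 x 144 x 56 tall, origin at the centre of its underside; stands behind the carton, 25 mm or more from it; leave it alone
- spice_jar: spice jar with a red cap, 45 across, 108 tall, origin at the centre of its underside; leave it alone
- cup: small open steel cup, 68 across, 42 tall, origin at the centre of its underside; leave it alone
Mind the look-alikes: they are no part of the job. What is shaped like the carton but orange or turquoise is not meant.

How it is judged:
At the end, for the whole second after the job is handed in: The carton is at rest on the table, flat on one of its broad faces (within 0.08 rad), with all four corners inside the rectangle; it may lie over the tape by up to 12 mm ((angle between carton's own x axis and vertical below 0.08 rad or angle between carton's own x axis and vertical above 3.06 rad) and x of carton_foot_a in the frame of spot between -0.117 and 0.117 m and y of carton_foot_a in the frame of spot between -0.0745 and 0.0745 m and x of carton_foot_b in the frame of spot between -0.117 and 0.117 m and y of carton_foot_b in the frame of spot between -0.0745 and 0.0745 m and x of carton_top_a in the frame of spot between -0.117 and 0.117 m and y of carton_top_a in the frame of spot between -0.0745 and 0.0745 m and x of carton_top_b in the frame of spot between -0.117 and 0.117 m and y of carton_top_b in the frame of spot between -0.0745 and 0.0745 m and height (world z) of carton_center below 0.028 m and linear speed of carton below 0.02 m/s and angular speed of carton below 0.1 rad/s); the robot touches nothing.
It fails at once if the carton is lifted or carried: the centre of its foot end rises above 42 mm (22 mm is what tipping gives) or its middle above 105 mm (height (world z) of carton above 0.042 m or height (world z) of carton_center above 0.105 m).
It fails at once if the food tub is shifted by more than 20 mm or tipped (distance of rice_tub from where it was at the start of the episode above 0.02 m or angle between rice_tub's own z axis and vertical above 0.3 rad).
It fails at once if the spice jar is shifted by more than 20 mm or tipped (distance of spice_jar from where it was at the start of the episode above 0.02 m or angle between spice_jar's own z axis and vertical above 0.3 rad).
It fails at once if the steel cup is shifted by more than 20 mm or tipped (distance of cup from where it was at the start of the episode above 0.02 m or angle between cup's own z axis and vertical above 0.3 rad).
It also fails if it takes over 40 s, if anything falls off the work surface, if the arm or the gripper's body presses on something with over 40 N, if the wrist force passes 120 N, or if a joint passes its speed limit or range.

## Working session

There is one attempt and no reset: what is moved stays moved. The work goes in short steps, Python scripts to look and compute and a tool call to move; the robot and the scene stay as the last step left them, time stands still between calls to the robot, and variables do not carry over. Pictures are saved under pics/ and viewed, and the job is handed in when it is done.

Besides the shell and the picture viewer there is one more tool, called after "Call:" in YAML: its name, and indented under it one key for each argument. arm_command: Moves the arm, as the interface text tells. Its arguments: {"type":"object","properties":{"delta_pos":{"type":"array"},"roll":{"type":"array"},"grip":{"type":"number"}},"required":["delta_pos","roll"]}

```bash
mkdir -p pics; cat > h.py <<'E'
import numpy as np,cv2
from plant import *
from scipy.spatial.transform import Rotation as R
def Rm(o):
    o=np.array(o,float)
    if o.shape==(3,3): return o
    if o.size==3: return R.from_euler('xyz',o).as_matrix()
    return R.from_quat(o).as_matrix()
def cloud(n,d):
    c=camera_info(n);K=np.array(c['K']);v,u=np.mgrid[:d.shape[0],:d.shape[1]]
    P=np.stack([(u-K[0,2])/K[0,0]*d,(v-K[1,2])/K[1,1]*d,d],-1)
    return P@Rm(c['orientation']).T+np.array(c['position'])
E
python3 - <<'E'
from h import *
for n in('scene','top'):
    p,d=capture(n);np.savez('pics/%s0.npz'%n,p=p,d=d)
    cv2.imwrite('pics/%s0.png'%n,cv2.resize(p[:,:,::-1],None,fx=1.5,fy=1.5,interpolation=cv2.INTER_CUBIC))
    print(camera_info(n))
print(get_obs(),grasp_offset)
E
```

```text
{'K': array([[432.92899991,   0.        , 255.94130939],
       [  0.        , 432.92899991, 194.59485511],
       [  0.        ,   0.        ,   1.        ]]), 'position': array([-0.08058186, -0.61708654,  0.56810094]), 'orientation': array([-1.99485326, -0.02231225, -0.72764482])}
{'K': array([[434.85972057,   0.        , 261.74305503],
       [  0.        , 434.85972057, 196.8109925 ],
       [  0.        ,   0.        ,   1.        ]]), 'position': array([ 0.32733755, -0.03736427,  0.98897105]), 'orientation': array([-2.85858048e+00,  1.83249930e-03, -1.15426532e+00])}
{'clock': 0.1, 'q': array([ 1.08028700e+00,  9.18005359e-02,  1.23177792e+00,  2.11845367e-05,
        1.81983880e+00, -5.67348045e-02]), 'qvel': array([-0.00105781, -0.00193629, -0.00448127, -0.0004785 , -0.00098396,
        0.00067024]), 'joint_efforts': array([ 3.02694578e-03, -4.47859454e+01, -4.07568741e+01,  7.01530091e-02,
        2.83605972e-02, -1.42991203e-04]), 'position': array([0.25202502, 0.5441116 , 0.18230285]), 'tool_rot': array([-3.13977215e+00, -1.23970275e-04,  2.70782322e+00]), 'force': array([-0.7717195 ,  0.42532634, -0.27524029]), 'torque': array([ 0.01762279,  0.03059403, -0.0277768 ]), 'grip_width': 1.0015691088458776} 0.0187
```

View pics/scene0.png

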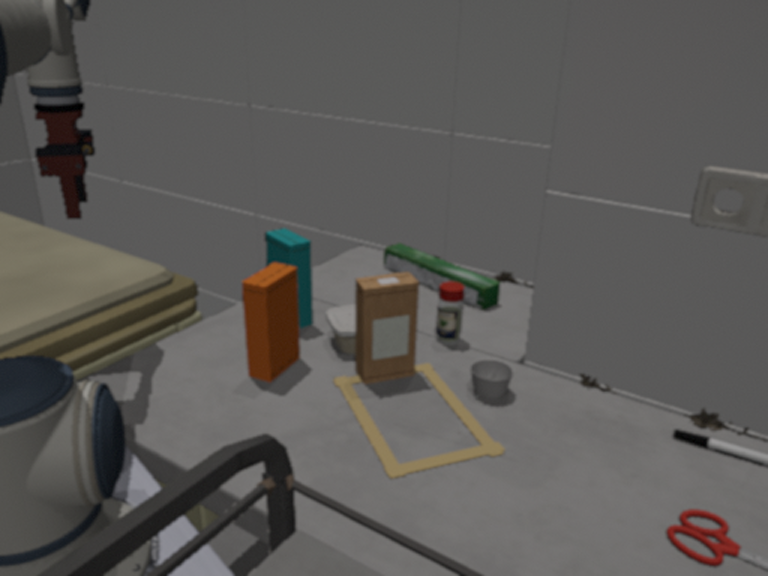

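View pics/top0.png

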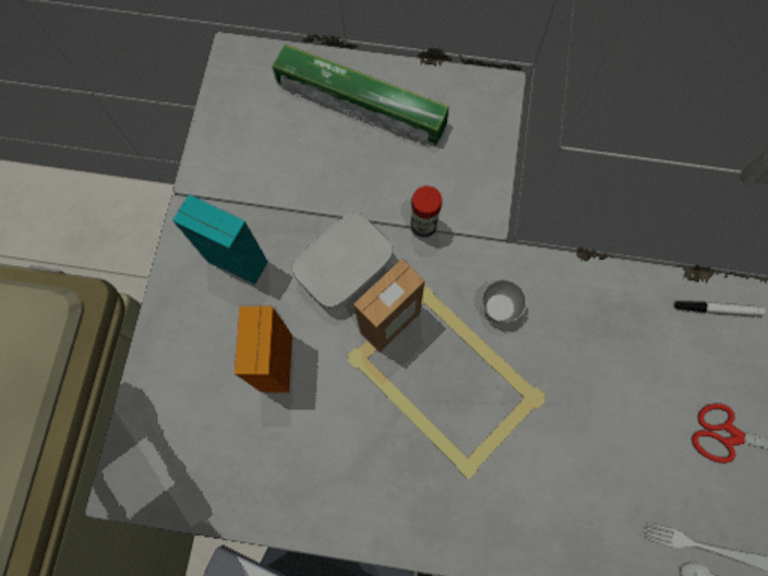

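The scene shows the brown carton (scene 385,325; top 390,305) at the far-left short side of the tape. The tub is behind it, the jar and cup are to its right, and the orange box is to its left. Next I'll measure them.

```bash
cat > m.py <<'E'
from h import *
f=np.load('pics/top0.npz');p,d=f['p'],f['d'];W=cloud('top',d)
def rect(m):
    r=cv2.minAreaRect((W[m][:,:2]*1000).astype(np.float32));return r,cv2.boxPoints(r).round(0).tolist()
v,u=np.mgrid[:384,:512]
z=W[...,2]
roi=(u>220)&(u<300)&(v>165)&(v<240)
m=roi&(z>0.16)&(z<0.18)
print('carton top',rect(m),z[m].mean(),m.sum())
hsv=cv2.cvtColor(p,cv2.COLOR_RGB2HSV)
print('tape px',hsv[int(440/1.5),int(430/1.5)],hsv[int(430/1.5),int(505/1.5)])
t=(abs(z)<0.008)&(hsv[...,0]>18)&(hsv[...,0]<35)&(hsv[...,1]>60)&(u>225)&(u<370)&(v>180)&(v<325)
n,l,s,c=cv2.connectedComponentsWithStats(t.astype(np.uint8));k=1+s[1:,4].argmax();t=l==k
print('tape',rect(t),t.sum())
vis=p.copy();vis[t]=[255,0,0];vis[m]=[0,0,255]
cv2.imwrite('pics/seg.png',cv2.resize(vis[150:340,180:380,::-1],None,fx=3,fy=3,interpolation=0))
m2=(z>0.045)&(z<0.065)&(u>190)&(u<265)&(v>135)&(v<212)&(hsv[...,1]<50)
print('tub',rect(m2),m2.sum())
for a,b,nm in((427,200,'jar'),(505,300,'cup'),(400,280,'top'),(255,340,'orange')):
    print(nm,W[int(b/1.5),int(a/1.5)].round(3))
m3=(u>150)&(u<200)&(v>200)&(v<265)&(z>.1);print('orange',rect(m3),z[m3].max())
m4=(u>318)&(u<355)&(v>182)&(v<222)&(z>.03);print('cup',rect(m4))
m5=(u>268)&(u<300)&(v>120)&(v<160)&(z>.095);print('jar',rect(m5),z[m5].max())
E
python3 m.py
```

```text
carton top (((547.1549072265625, 67.118896484375), (44.9630012512207, 90.68768310546875), 68.32646179199219), [[497.0, 63.0], [581.0, 29.0], [598.0, 71.0], [513.0, 105.0]]) 0.17037187800430076 1038
tape px [ 28  25 123] [ 25  95 159]
tape (((503.15142822265625, -45.25373840332031), (261.4989318847656, 171.324951171875), 69.47119140625), [[377.0, -138.0], [538.0, -198.0], [629.0, 47.0], [469.0, 107.0]]) 2610
tub (((597.6029052734375, 168.93618774414062), (103.2686996459961, 142.47216796875), 67.41142272949219), [[512.0, 149.0], [644.0, 94.0], [683.0, 189.0], [552.0, 244.0]]) 2571
jar [0.715 0.082 0.108]
cup [ 0.653 -0.083  0.002]
top [0.568 0.061 0.172]
orange [0.42  0.198 0.17 ]
orange (((366.7855529785156, 113.38023376464844), (299.2381591796875, 87.0444564819336), 59.11623001098633), [[253.0, 7.0], [327.0, -37.0], [481.0, 219.0], [406.0, 264.0]]) 0.9889710522131759
cup (((504.1893615722656, -46.21983337402344), (67.25131225585938, 347.7026062011719), 76.1866455078125), [[327.0, -37.0], [665.0, -120.0], [681.0, -55.0], [343.0, 28.0]])
jar (((535.3325805664062, 15.638008117675781), (426.9344787597656, 44.852073669433594), 20.29339027404785), [[327.0, -37.0], [343.0, -79.0], [743.0, 69.0], [728.0, 111.0]]) 0.9889710522131759
```

View pics/seg.png

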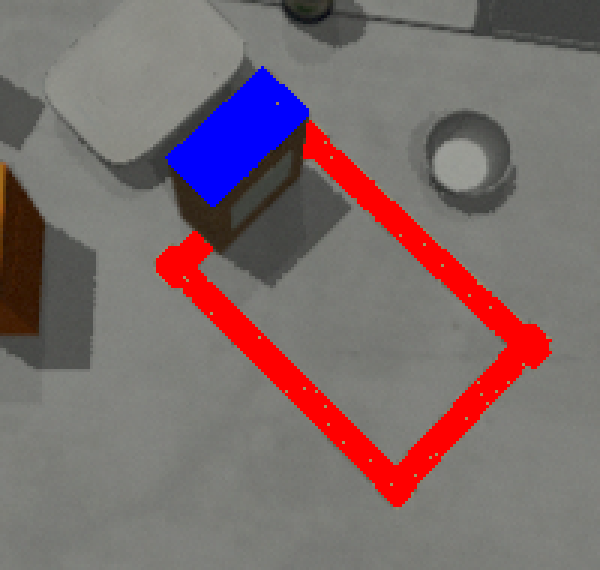

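Call:
arm_command:
  delta_pos:
    - [-40,-22,-15]
    - [-80,-44,-30]
    - [-120,-66,-45]
    - [-160,-88,-60]
    - [-200,-110,-60]
    - [-240,-132,-60]
    - [-280,-154,-60]
    - [-320,-176,-60]
    - [-360,-198,-60]
    - [-400,-220,-60]
  roll: [0.14,0.28,0.42,0.56,0.7,0.84,0.98,1.12,1.26,1.4]
  grip: -0.1

```text
clock: 1.1
position: [0.5234, 0.175, 0.243]
tool_rot: [-3.141, 0.0, 1.302]
force: [0.4, -0.6, 0.4]
grip_width: 0.453
```

```bash
cat >> h.py <<'E'
def todelta(target,yaw):
    o=get_obs();Rt=Rm(o['tool_rot']);dy=(yaw-o['tool_rot'][2]+np.pi)%(2*np.pi)-np.pi
    print('clock',o['clock'],'pos',o['position'].round(4),o['tool_rot'].round(3),'F',o['force'].round(1),'q',o['q'].round(2),'grip',round(o['grip_width'],2))
    print('delta mm',((np.array(target)-o['position'])@Rt*1000).round(1),'roll',round(-dy,3))
E
python3 -c "
from h import *
todelta([.566,.114,.23],1.193)"
```

```text
clock 1.1 pos [0.5234 0.175  0.243 ] [-3.141  0.     1.302] F [ 0.4 -0.6  0.4] q [ 0.26 -0.02  1.24  0.    1.92  0.53] grip 0.45
delta mm [-47.4  57.3  12.9] roll 0.109
```

Call:
arm_command:
  delta_pos:
    - [-16,19,0]
    - [-32,38,0]
    - [-47,57,0]
    - [-47,57,15]
    - [-47,57,35]
    - [-47,57,55]
    - [-47,57,75]
    - [-47,57,90]
    - [-47,57,98]
    - [-47,57,98]
  roll: [0.04,0.08,0.109,0.109,0.109,0.109,0.109,0.109,0.109,0.109]

```text
clock: 2.1
position: [0.5649, 0.1164, 0.1439]
tool_rot: [-3.139, 0.001, 1.199]
force: [0.8, -0.5, 0.6]
grip_width: 0.452
```

```bash
python3 - <<'E'
from h import *
todelta([.547,.067,.145],1.193)
for n in('scene','top'):
    p,d=capture(n)
    cv2.imwrite('pics/%s1.png'%n,cv2.resize(p[100:300,150:400,::-1],None,fx=3,fy=3,interpolation=cv2.INTER_CUBIC))
E
```

```text
clock 2.1 pos [0.5649 0.1164 0.1439] [-3.139e+00  1.000e-03  1.199e+00] F [ 0.8 -0.5  0.6] q [ 0.14  0.03  1.37 -0.    1.75  0.52] grip 0.45
delta mm [-52.5   1.3  -1. ] roll 0.006
```

View pics/scene1.png

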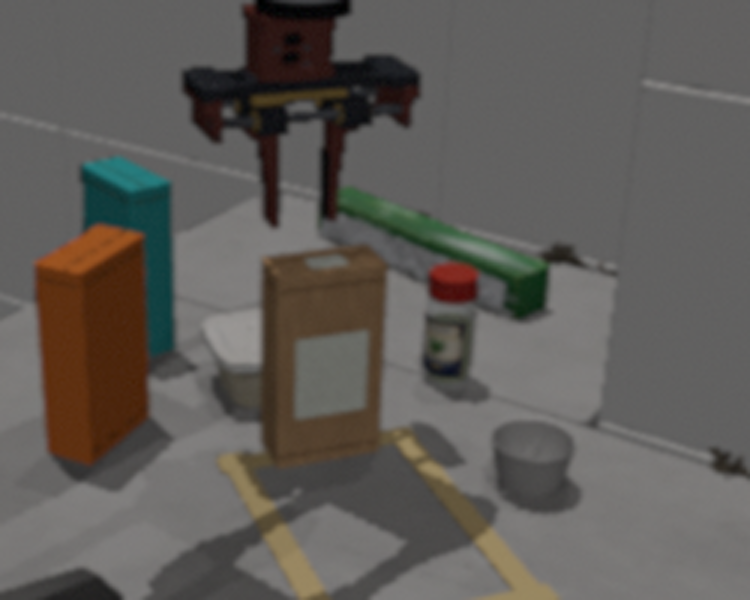

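View pics/top1.png

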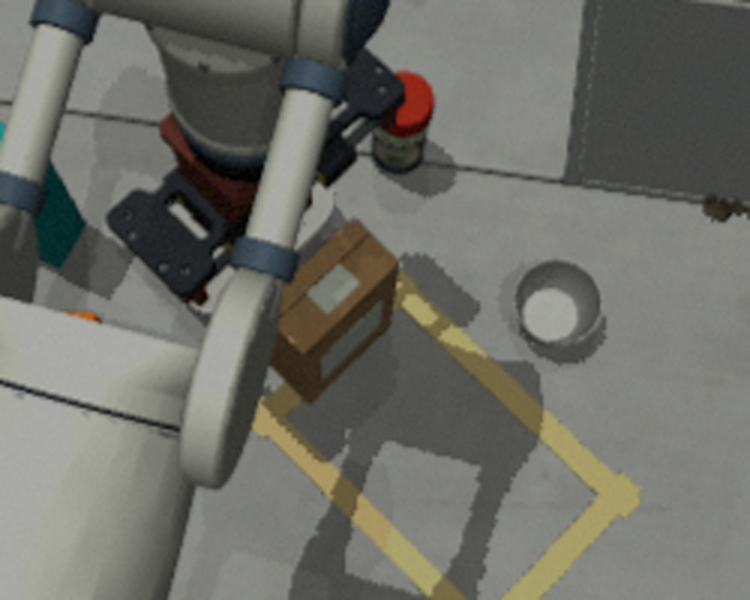

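```bash
python3 - <<'E'
from h import *
o=get_obs();Rt=Rm(o['tool_rot'])
for n in('scene','top'):
    c=camera_info(n);K=c['K'];Rc=Rm(c['orientation'])
    for nm,X in(('tcp',o['position']),('f+',o['position']+Rt@[0,.025,0]),('f-',o['position']-Rt@[0,.025,0]),('cartontop',np.array([.547,.067,.17]))):
        q=Rc.T@(X-c['position']);uv=K@q/q[2];print(n,nm,((uv[:2]-[150,100])*3).round())
E
```

```text
scene tcp [300. 262.]
scene f+ [328. 258.]
scene f- [271. 266.]
scene cartontop [324. 259.]
top tcp [272. 241.]
top f+ [299. 216.]
top f- [246. 266.]
top cartontop [327. 283.]
```

```bash
python3 - <<'E'
from h import *
p,d=capture('scene');W=cloud('scene',d)
for v in range(155,180,2):
    print(v,[(W[v,u]*1000).round().astype(int).tolist() for u in (239,240,241,260)])
print(get_obs()['clock'])
cv2.imwrite('pics/f.png',cv2.resize(p[130:200,220:290,::-1],None,fx=8,fy=8,interpolation=0))
E
```

```text
155 [[533, 120, 236], [534, 118, 236], [536, 116, 236], [580, 98, 232]]
157 [[533, 120, 231], [533, 116, 232], [537, 118, 231], [582, 100, 226]]
159 [[532, 119, 227], [535, 119, 226], [537, 117, 226], [582, 101, 221]]
161 [[534, 121, 221], [535, 118, 221], [536, 116, 222], [581, 99, 216]]
163 [[532, 119, 217], [534, 118, 216], [539, 119, 215], [581, 99, 211]]
165 [[534, 122, 210], [537, 121, 210], [534, 114, 213], [581, 99, 206]]
167 [[535, 123, 205], [536, 119, 206], [536, 117, 206], [580, 98, 202]]
169 [[533, 119, 201], [535, 119, 201], [537, 117, 201], [583, 101, 195]]
171 [[535, 122, 195], [535, 118, 196], [536, 116, 196], [582, 99, 190]]
173 [[535, 123, 189], [533, 117, 192], [539, 120, 189], [852, 391, 30]]
175 [[829, 475, 1], [831, 472, 2], [832, 467, 3], [849, 388, 24]]
177 [[813, 456, 4], [817, 455, 3], [818, 451, 4], [855, 394, 13]]
179 [[806, 448, 1], [807, 443, 2], [808, 439, 3], [856, 395, 5]]
2.25
```

View pics/f.png

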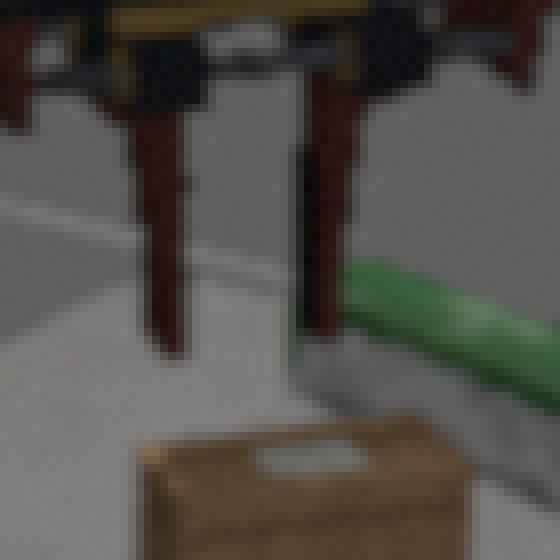

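```bash
python3 - <<'E'
from h import *
d=np.load('pics/scene0.npz')['d'];W=cloud('scene',d)
for v in range(132,150,2):
    print(v,[(W[v,u]*1000).round().astype(int).tolist() for u in (46,48,50,55)])
print(get_obs()['position'], get_obs()['clock'])
E
```

```text
132 [[228, 499, 257], [232, 497, 257], [236, 493, 257], [274, 583, 230]]
134 [[227, 499, 252], [230, 493, 253], [234, 491, 253], [273, 582, 225]]
136 [[226, 500, 247], [230, 497, 247], [234, 495, 247], [611, 1737, -116]]
138 [[225, 496, 243], [230, 499, 242], [233, 494, 242], [611, 1743, -128]]
140 [[224, 498, 238], [228, 495, 238], [233, 497, 236], [608, 1739, -138]]
142 [[224, 500, 232], [228, 499, 232], [232, 494, 232], [604, 1733, -147]]
144 [[223, 500, 227], [228, 500, 226], [232, 499, 226], [604, 1736, -159]]
146 [[580, 1820, -187], [588, 1813, -187], [591, 1785, -180], [605, 1747, -173]]
148 [[580, 1827, -200], [587, 1814, -198], [589, 1784, -191], [601, 1740, -181]]
[0.56596681 0.11660572 0.14655787] 2.25
```

The depth image puts the fingertips at about z=0.188, while the state reports 0.144. It was the same at the start (0.225 against 0.183), so the real tips sit about 43 mm above the reported TCP. I'll lower the tool to a height that is safe under either reading, then approach.

Call:
arm_command:
  delta_pos:
    - [0,2,10]
    - [0,4,20]
    - [0,4,30]
    - [0,4,38]
    - [0,4,38]
    - [-4,4,38]
    - [-8,4,38]
    - [-11,4,38]
    - [-14,4,38]
    - [-14,4,38]
  roll: [0,0,0,0,0,0,0,0,0,0]

```text
clock: 3.25
position: [0.5642, 0.1015, 0.1078]
tool_rot: [3.141, -0.0, 1.198]
force: [0.0, 0.6, 0.9]
grip_width: 0.449
```

```bash
python3 - <<'E'
from h import *
todelta([.547,.067,.145],1.193)
p,d=capture('scene');W=cloud('scene',d)
cv2.imwrite('pics/s2.png',cv2.resize(p[110:250,190:330,::-1],None,fx=4,fy=4,interpolation=cv2.INTER_CUBIC))
for v in range(160,192,2):
    print(v,[(W[v,u]*1000).round().astype(int).tolist() for u in (241,243,262)])
E
```

```text
clock 3.25 pos [0.5642 0.1015 0.1078] [ 3.141 -0.     1.198] F [0.  0.6 0.9] q [ 0.12  0.02  1.44 -0.    1.68  0.49] grip 0.45
delta mm [-38.4  -3.4 -37.2] roll 0.005
160 [[512, 88, 237], [517, 87, 237], [582, 93, 220]]
162 [[513, 89, 232], [531, 103, 224], [583, 95, 215]]
164 [[527, 106, 219], [530, 101, 220], [581, 91, 211]]
166 [[530, 109, 213], [532, 104, 214], [583, 93, 205]]
168 [[527, 105, 209], [530, 102, 210], [577, 87, 203]]
170 [[529, 108, 203], [532, 105, 203], [577, 87, 198]]
172 [[532, 111, 197], [530, 102, 200], [577, 87, 193]]
174 [[533, 113, 190], [532, 104, 194], [579, 89, 186]]
176 [[534, 114, 185], [531, 102, 189], [580, 89, 181]]
178 [[536, 116, 178], [532, 104, 184], [577, 86, 178]]
180 [[536, 116, 173], [533, 105, 178], [578, 87, 172]]
182 [[538, 118, 167], [533, 105, 173], [573, 82, 170]]
184 [[539, 120, 161], [531, 103, 169], [564, 71, 170]]
186 [[515, 91, 172], [519, 88, 172], [551, 58, 173]]
188 [[508, 82, 171], [512, 80, 171], [545, 51, 172]]
190 [[503, 76, 170], [503, 69, 172], [542, 48, 169]]
```

View pics/s2.png

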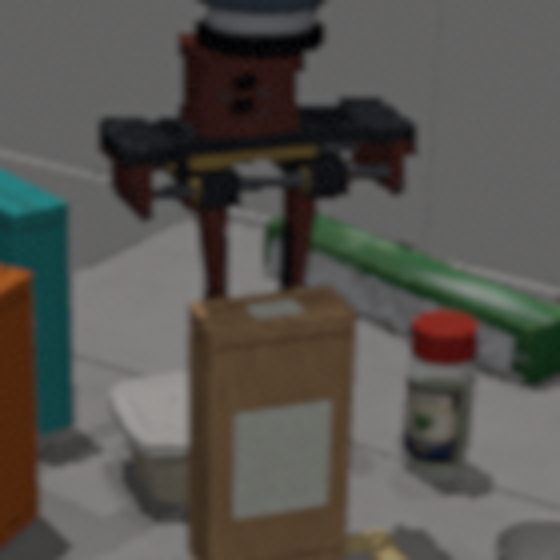

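The fingers now show behind the carton's top edge (crop 215,295 and 295,290), about 8 mm from its back face. Next is the push.

Call:
arm_command:
  delta_pos:
    - [-4,0,0]
    - [-8,0,0]
    - [-12,0,0]
    - [-16,0,0]
    - [-20,0,0]
    - [-24,0,0]
    - [-28,0,0]
    - [-32,0,0]
    - [-36,0,0]
    - [-36,0,0]
  roll: [0,0,0,0,0,0,0,0,0,0]

```text
clock: 4.3
position: [0.5509, 0.0679, 0.1073]
tool_rot: [3.142, 0.0, 1.198]
force: [-0.1, -0.5, 0.1]
grip_width: 0.449
```

```bash
python3 - <<'E'
from h import *
todelta([.547,.067,.145],1.193)
p,d=capture('scene')
cv2.imwrite('pics/s3.png',cv2.resize(p[110:330,180:360,::-1],None,fx=2.7,fy=2.7,interpolation=cv2.INTER_CUBIC))
E
```

```text
clock 4.3 pos [0.5509 0.0679 0.1073] [3.142 0.    1.198] F [-0.1 -0.5  0.1] q [ 0.06 -0.03  1.49 -0.    1.68  0.43] grip 0.45
delta mm [ -2.3  -3.3 -37.7] roll 0.005
```

View pics/s3.png

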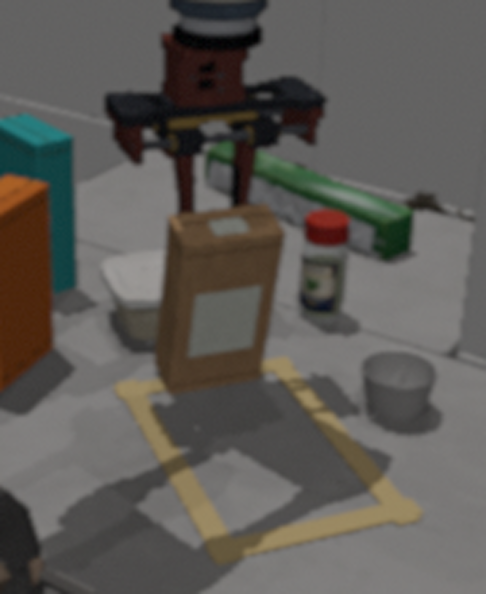

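The carton is leaning forward and its foot hasn't slid. I'll keep pushing.

Call:
arm_command:
  delta_pos:
    - [-4,0,0]
    - [-8,0,0]
    - [-12,0,0]
    - [-16,0,0]
    - [-20,0,0]
    - [-24,0,0]
    - [-28,0,0]
    - [-28,0,0]
    - [-28,0,0]
    - [-28,0,0]
  roll: [0,0,0,0,0,0,0,0,0,0]

```text
clock: 5.35
position: [0.5409, 0.0425, 0.1073]
tool_rot: [-3.142, -0.0, 1.199]
force: [0.0, -0.3, 0.2]
grip_width: 0.449
```

```bash
python3 - <<'E'
from h import *
todelta([.547,.067,.145],1.193)
p,d=capture('scene')
cv2.imwrite('pics/s4.png',cv2.resize(p[110:330,180:360,::-1],None,fx=2.7,fy=2.7,interpolation=cv2.INTER_CUBIC))
E
```

```text
clock 5.35 pos [0.5409 0.0425 0.1073] [-3.142 -0.     1.199] F [ 0.  -0.3  0.2] q [ 0.02 -0.07  1.52  0.    1.68  0.39] grip 0.45
delta mm [ 25.1  -3.2 -37.7] roll 0.006
```

View pics/s4.png

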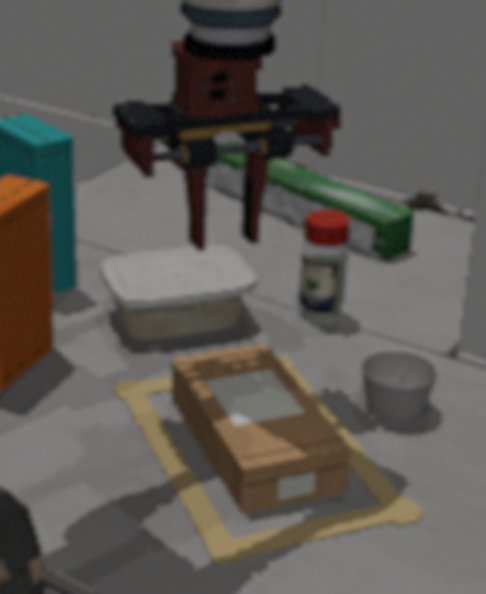

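It fell flat. I'll raise the arm and swing it back so the top camera has a clear view to measure.

Call:
arm_command:
  delta_pos:
    - [0,0,-30]
    - [0,0,-60]
    - [0,0,-90]
    - [25,-20,-100]
    - [55,-45,-110]
    - [85,-70,-110]
    - [115,-95,-110]
    - [145,-120,-110]
    - [175,-145,-110]
    - [175,-145,-110]
  roll: [0,0,0,0,0,0,0,0,0,0]

```text
clock: 6.4
position: [0.4676, 0.262, 0.2172]
tool_rot: [-3.14, -0.001, 1.205]
force: [0.0, -0.4, 0.1]
grip_width: 0.456
```

```bash
cat > m2.py <<'E'
from h import *
import sys
todelta([.547,.067,.145],1.193)
p,d=capture('top');W=cloud('top',d);z=W[...,2];v,u=np.mgrid[:384,:512]
m=(z>.035)&(z<.052)&(u>235)&(u<360)&(v>185)&(v<310)
n,l,s,c=cv2.connectedComponentsWithStats(m.astype(np.uint8));m=l==1+s[1:,4].argmax()
r=cv2.minAreaRect((W[m][:,:2]*1000).astype(np.float32));B=cv2.boxPoints(r)
print(r,z[m].mean())
a=np.deg2rad(69.47);e=np.array([np.cos(a),np.sin(a)]);w=np.array([e[1],-e[0]])
for b in B: print('spot',((b-[503.15,-45.25])@np.c_[e,w]).round(1))
cv2.imwrite('pics/%s.png'%sys.argv[1],cv2.resize(p[150:340,180:380,::-1],None,fx=3,fy=3,interpolation=cv2.INTER_CUBIC))
E
python3 m2.py t5
```

```text
clock 6.4 pos [0.4676 0.262  0.2172] [-3.140e+00 -1.000e-03  1.205e+00] F [ 0.  -0.4  0.1] q [ 0.45 -0.07  1.33  0.    1.88  0.81] grip 0.46
delta mm [-153.7  144.1   71.8] roll 0.012
((505.2749938964844, -38.971649169921875), (170.09999084472656, 90.68455505371094), 68.34297943115234) 0.04483338175352428
spot [-77.5 -47.2]
spot [-79.3  43.4]
spot [90.8 46.8]
spot [ 92.6 -43.9]
```

View pics/t5.png

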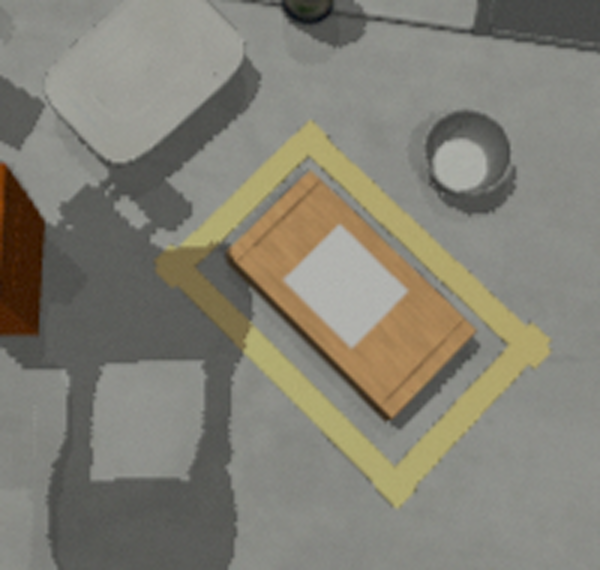

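The carton lies flat inside the tape (its top face runs from crop 232,250 to 475,330). Every corner is inside the limits by at least 24 mm, and the arm is clear, so I'm handing it in.

```bash
python3 -c "
from plant import *
print(finish_job())"
```

```text
the job is handed in; nothing more can be done
None
```

I pushed the carton over with the fingertips, high on its rear broad face. It toppled flat into the tape rectangle, needed no nudge, and I handed the job in at about 6.5 s.

**Final position:** In the last top picture, the carton's corners lie at x −79 to +93 mm (limit ±117) and y −47 to +47 mm (limit ±74.5) in the tape's frame. Its upper face is level at 45 mm, which fits the 44 mm thickness, and it is turned about 1° from the tape. The last force reading was about 0.4 N, which is no more than its normal noise, and the arm had moved well clear.

**Other objects:** In the last picture the tub and cup look unmoved, and the fingers stayed well above them. The jar is only partly in that crop. I compared these by eye and did not measure them again.

**Disagreement:** In the depth pictures the fingertips sat about 43 mm higher than the reported TCP, both at the start and before the push. I went by the pictures and chose a push height that was safe under either reading. I did not find the cause.

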